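Set washed pots in two rows on the drying tray and start its timer

TASK

Finish laying out the washed pots on the drying tray: set the three loose ones gently upright on the empty ring marks of the far row, well centred, each directly behind the standing pot of its own colour, and leave the three that already stand there where they are. Then start the timer by pushing its recessed red button fully in with the metal point of the dibber, not with the fingers, and lay the dibber back down flat on the bench. Do not disturb the jar and the hose nozzle that stand near the pots.

Things in the scene. Friction and masses are not known exactly. Their poses are not given: they have to be found in the camera images.
- tray: aluminium drying tray fixed on the bench, 200 mm (its x) by 250 mm (its y), 14 mm high over all, walls 5 mm, inner floor 5 mm above the bench; origin at the centre of its underside, z up. Six grey ring marks, 58 mm across, in two rows of three along its y: rows 90 mm apart, marks in a row 78 mm apart. Its yaw is within 0.15 rad of the world's
- place_n0 (a point): centre of a ring mark on the tray's floor, row nearer the robot (tray x = -45 mm), tray y = +78 mm; a pot already stands here
- place_n1 (a point): centre of a ring mark on the tray's floor, row nearer the robot (tray x = -45 mm), tray y = +0 mm; a pot already stands here
- place_n2 (a point): centre of a ring mark on the tray's floor, row nearer the robot (tray x = -45 mm), tray y = -78 mm; a pot already stands here
- place_f0 (a point): centre of a ring mark on the tray's floor, row farther from the robot (tray x = +45 mm), tray y = +78 mm; empty at the start
- place_f1 (a point): centre of a ring mark on the tray's floor, row farther from the robot (tray x = +45 mm), tray y = +0 mm; empty at the start
- place_f2 (a point): centre of a ring mark on the tray's floor, row farther from the robot (tray x = +45 mm), tray y = -78 mm; empty at the start
- clay_0: terracotta (orange-brown) flower pot, empty, open upwards, 55 mm high, upright rim band 52 mm across and 18 mm high (from 37 to 55 mm), body below it tapering from 45 mm to 38 mm across at the foot; about 70 g; origin at the centre of its underside, z up; at the start it already stands on a mark of the near row (which one varies) and stays there
- clay_1: terracotta (orange-brown) flower pot, empty, open upwards, 55 mm high, upright rim band 52 mm across and 18 mm high (from 37 to 55 mm), body below it tapering from 45 mm to 38 mm across at the foot; about 70 g; origin at the centre of its underside, z up; at the start it stands on the bench left of the tray; it belongs on the far-row mark behind the standing pot of its colour (same tray y)
- blue_0: blue glazed flower pot, empty, open upwards, 55 mm high, upright rim band 52 mm across and 18 mm high (from 37 to 55 mm), body below it tapering from 45 mm to 38 mm across at the foot; about 70 g; origin at the centre of its underside, z up; at the start it already stands on a mark of the near row (which one varies) and stays there
- blue_1: blue glazed flower pot, empty, open upwards, 55 mm high, upright rim band 52 mm across and 18 mm high (from 37 to 55 mm), body below it tapering from 45 mm to 38 mm across at the foot; about 70 g; origin at the centre of its underside, z up; at the start it stands on the bench left of the tray; it belongs on the far-row mark behind the standing pot of its colour (same tray y)
- white_0: white glazed flower pot, empty, open upwards, 55 mm high, upright rim band 52 mm across and 18 mm high (from 37 to 55 mm), body below it tapering from 45 mm to 38 mm across at the foot; about 70 g; origin at the centre of its underside, z up; at the start it already stands on a mark of the near row (which one varies) and stays there
- white_1: white glazed flower pot, empty, open upwards, 55 mm high, upright rim band 52 mm across and 18 mm high (from 37 to 55 mm), body below it tapering from 45 mm to 38 mm across at the foot; about 70 g; origin at the centre of its underside, z up; at the start it stands on the bench left of the tray; it belongs on the far-row mark behind the standing pot of its colour (same tray y)
- dibber: dibber lying flat on the bench: square wooden handle 16 x 16 mm, 110 mm long, with a steel point 8 mm across, 70 mm long, along its +x; about 40 g. Origin at the centre of the handle's underside, 8 mm below its axis; x towards the point, which ends at x = +125 mm, z = 8 mm. Centre of mass at about x = +18 mm. It lies in front of the timer, the point roughly away from the robot
- timer: green timer box fixed on the bench, 110 mm wide, 100 mm high, 50 mm deep, right of the tray, with a white knob on top that plays no part; origin at the bottom centre of its front face, which looks to the right (world -y, within 0.2 rad); its x points into the box (roughly world +y), z up
- button_face (a point): centre of the red button's face (15 mm across), at the bottom of an 18 mm square, white-edged recess in the middle of the timer's front, 50 mm above the bench; unpressed it lies 8 mm behind the front face. It is pushed along the timer's +x
- start_button (a joint): travel of the button in m: 0 out, 0.005 fully in; spring 1.8 N at the start, 4.8 N fully in; springs back
- jar: amber glass jar with a steel lid, 52 mm across, 85 mm high, a bystander; origin at the centre of its underside
- nozzle: yellow hose nozzle standing upright, 34 mm across, 62 mm high, a bystander among the loose pots; origin at the centre of its underside
Mind the look-alikes: they are no part of the job. What is shaped like the clay_0 but green is not meant. What is shaped like the white_1 but purple is not meant.

How it is judged (in metres and radians):
On the way, in this order (a step that is already met when the one before it is completed fails the run):
1. all six pots stand upright on the tray, released, each within 12 mm of the centre of its ring mark, each loose one in the far row behind the standing pot of its colour (((horizontal distance between clay_0 and place_n0 below 0.012 m and horizontal distance between clay_1 and place_f0 below 0.012 m) or (horizontal distance between clay_0 and place_n1 below 0.012 m and horizontal distance between clay_1 and place_f1 below 0.012 m) or (horizontal distance between clay_0 and place_n2 below 0.012 m and horizontal distance between clay_1 and place_f2 below 0.012 m)) and ((horizontal distance between blue_0 and place_n0 below 0.012 m and horizontal distance between blue_1 and place_f0 below 0.012 m) or (horizontal distance between blue_0 and place_n1 below 0.012 m and horizontal distance between blue_1 and place_f1 below 0.012 m) or (horizontal distance between blue_0 and place_n2 below 0.012 m and horizontal distance between blue_1 and place_f2 below 0.012 m)) and ((horizontal distance between white_0 and place_n0 below 0.012 m and horizontal distance between white_1 and place_f0 below 0.012 m) or (horizontal distance between white_0 and place_n1 below 0.012 m and horizontal distance between white_1 and place_f1 below 0.012 m) or (horizontal distance between white_0 and place_n2 below 0.012 m and horizontal distance between white_1 and place_f2 below 0.012 m)) and angle between each of clay_0, clay_1, blue_0, blue_1, white_0, white_1's own z axis and vertical below 0.1 rad and z of each of clay_0, clay_1, blue_0, blue_1, white_0, white_1 in the frame of tray below 0.01 m and linear speed of each of clay_0, clay_1, blue_0, blue_1, white_0, white_1 below 0.02 m/s and contact force between the fingers and clay_0 below 0.1 N and contact force between the fingers and clay_1 below 0.1 N and contact force between the fingers and blue_0 below 0.1 N and contact force between the fingers and blue_1 below 0.1 N and contact force between the fingers and white_0 below 0.1 N and contact force between the fingers and white_1 below 0.1 N), for 0.2 s.
2. the button is pushed in by at least 3.5 mm with the dibber, the fingers not touching the timer (value of joint start_button above 0.0035 m and contact force between dibber and timer above 0.5 N and contact force between the fingers and timer below 0.1 N), for 0.05 s.
At the end, for the whole second after the job is handed in: Six pots upright (0.1 rad), at rest and released on the tray, each within 12 mm of its ring mark's centre, the three first ones in the near row, each other behind its own colour; button sprung back; dibber flat (0.17 rad) on the bench, underside under 30 mm up, released, at rest (all of step 1 and height (world z) of dibber between -0.01 and 0.03 m and angle between dibber's own x axis and vertical between 1.4 and 1.74 rad and linear speed of dibber below 0.02 m/s and contact force between the fingers and dibber below 0.1 N and value of joint start_button below 0.0015 m); the robot touches nothing.
It fails at once if a pot that already stood on the tray moved more than 15 mm (distance of any of clay_0, blue_0, white_0 from where it was at the start of the episode above 0.015 m).
It fails at once if a loose pot let go in the air, its foot more than 30 mm above the bench ((height (world z) of clay_1 above 0.03 m and contact force between the fingers and clay_1 below 0.05 N) or (height (world z) of blue_1 above 0.03 m and contact force between the fingers and blue_1 below 0.05 N) or (height (world z) of white_1 above 0.03 m and contact force between the fingers and white_1 below 0.05 N)).
It fails at once if the jar or the nozzle moved more than 20 mm (distance of any of jar, nozzle from where it was at the start of the episode above 0.02 m).
It fails at once if the button pushed in with the fingers (value of joint start_button above 0.002 m and contact force between the fingers and timer above 0.5 N).
It also fails if it takes over 72 s, if anything falls off the work surface, if the arm or the gripper's body presses on something with over 40 N, if the wrist force passes 120 N, or if a joint passes its speed limit or range.

ROBOT

A 6-joint arm with a two-finger parallel gripper is mounted at the origin on the work surface. World frame = base frame: x ahead of the robot, y to its left, z up, the work surface at z = 0. Lengths are in mm, angles in rad, forces in N, time in s.
With the tool pointing down it reaches from about 300 to 775 mm from the base axis. Payload 14.6 kg.
Tool frame: the origin (TCP) lies at the very end of the fingers, on their centre line; the grasp point (between the pads) lies 19 mm behind it; z points along the fingers, y is the line along which they close (so a half turn about z gives the same grasp; the last joint's range is limited). The gripper opens to 94 mm and grips with 3 to 60 N. Pads are 16 mm wide; open, the fingers measure 119 mm over their backs; the gripper's body (75 mm by 177 mm) begins 78 mm behind the grasp point.
Start: joints at [-1.414, 0.3, 1.521, -0, 1.321, -0.067], TCP at [122.059, -536.275, 205.446] pointing down, gripper open.
Joint ranges: [-3.03, 3.03], [-0.79, 2.21], [0.23, 2.52], [-1.04, 4.18], [0, 3.07], [-2.55, 2.55]. Speed limits (rad/s): [2.22, 2.22, 2.57, 3.14, 3.14, 3.14].

INTERFACE

Orientations are given as [roll, pitch, yaw] about the fixed x, y, z axes, in that order (R = Rz(yaw) Ry(pitch) Rx(roll)).
In Python, from cell import manip, camera, get_calibration gives the robot as it stands. The module is installed in compiled form; this text tells all that it offers.
- The arm moves only by the tool jog_arm, never from a script. Its argument "plan" is one flat list of numbers, 6 for each row, row after row: the shift along the world's x, y, z in m, then the turn, a rotation vector about the world's x, y, z in degrees. A call has 1 to 20 rows; each row is the pose to reach, as a shift and turn from the pose commanded when the call began; what a row does not reach only later rows make up. A row lasts 1/10 s, in which the tool goes at most 50 mm and 8.59 degrees, less where a joint would pass 70% of its speed; a pose out of reach is approached as far as the arm can. A call with a gripper value outside its range is refused whole. "claw" is the finger opening in m, from 0 to 0.094, set as the call begins (left out, the last holds). The fingers move at their own pace and stop on an object; "force" is the grip in N (left out, the last holds). Time passes only in rows, so rows that repeat a pose let the fingers close. It gives the time, the measured TCP pose, the force, the opening and the grip force at its end, in the units of the state.
- manip.read_state(): the state, without advancing time (a new reading comes with each control period).
- camera(name): name is "side" or "top" or "wrist"; returns (picture, depth): 400x640x3 uint8, red, green, blue; 400x640 float32, mm along the optical axis (not along the pixel's ray), 0 where there is no reading.
- get_calibration(name): a dict with "fx", "fy", "cx", "cy" (pixels), "k1" (the pictures are not rectified: a ray, as slopes to the right and down, at radius r is drawn at 1 + k1 r^2 times it, then the intrinsics apply), "origin" and "attitude" of the camera in the world. Camera axes: x right, y down, z forward; pixel columns grow to the right and rows downward; lengths in mm; the calibration is good to about 2 mm. A picture is of the moment at which its call begins: read the wrist's pose just before it. get_calibration takes no time and is no camera call; for the wrist camera it gives the pose at the moment of the call.
- manip.sign_off(): hands the job in; it is judged then, once.
The state is a dict: "clock": time; "joints": joint angles; "qd": joint speeds; "effort": joint torques, N m; "eef_pos": TCP position; "eef_rot": TCP orientation; "wrist_force": force on the tool from outside, world axes, zero at the start; "moment": the same for the moment, N m; "finger_gap": finger opening in mm; "finger_force": force on a finger pad.
Only numpy, scipy, OpenCV 4.12 (cv2) and the standard library are available. Lean on these libraries where they do the work, as an engineer would, in place of code of your own. Each camera call takes 0.05 s, during which the arm holds its last target. There are 200 camera calls.

## Working session

There is one attempt and no reset: what is moved stays moved. The work goes in short steps, Python scripts to look and compute and a tool call to move; the robot and the scene stay as the last step left them, time stands still between calls to the robot, and variables do not carry over. Pictures are saved under pics/ and viewed, at most 10 in all, crops included, and the job is handed in when it is done.

Besides the shell and the picture viewer there is one more tool, called as name(argument=value, ...) on one line, values as JSON. jog_arm: Moves the arm, as the interface text tells. Its arguments: {"type":"object","properties":{"plan":{"type":"array"},"claw":{"type":"number"},"force":{"type":"number"}},"required":["plan"]}

```bash
mkdir -p pics
cat > h.py <<'E'
import numpy as np,cv2
from cell import manip,camera,get_calibration
from scipy.spatial.transform import Rotation as Rn
def Rm(c):
    a=np.array(c["attitude"],float)
    return a if a.shape==(3,3) else (Rn.from_euler('xyz',a).as_matrix() if a.size==3 else None)
def rays(c,px):
    px=np.atleast_2d(np.array(px,float))
    K=np.array([[c["fx"],0,c["cx"]],[0,c["fy"],c["cy"]],[0,0,1.]])
    u=cv2.undistortPoints(px[:,None],K,np.array([c["k1"],0,0,0.]))[:,0]
    return np.c_[u,np.ones(len(u))]@Rm(c).T
def plane(c,px,z):
    d=rays(c,px);o=np.array(c["origin"],float)
    return o+d*((z-o[2])/d[:,2])[:,None]
def cloud(c,dep):
    v,u=np.nonzero(dep>0)
    d=rays(c,np.c_[u,v]); P=np.full(dep.shape+(3,),np.nan)
    P[v,u]=np.array(c["origin"])+d*dep[v,u][:,None]
    return P
def save(n,im): cv2.imwrite('pics/'+n,im[...,::-1])
E
python3 - <<'E'
from h import *
print(manip.read_state())
for n in("side","top","wrist"):
    c=get_calibration(n);print(n,c)
    p,d=camera(n);save(n+'0.png',p);np.savez(n+'0.npz',p=p,d=d)
    print((d>0).mean(),np.percentile(d[d>0],[1,50,99]))
E
```

```text
{'clock': 0.0, 'joints': array([-1.41357950e+00,  3.00472487e-01,  1.52158008e+00, -1.71959445e-05,
        1.32070764e+00, -6.66382940e-02]), 'qd': array([ 0.00061579, -0.00056869,  0.00020668,  0.00033488,  0.00011841,
       -0.00071032]), 'effort': array([-6.63522642e-04, -5.31802976e+01, -3.52734804e+01,  7.07993726e-02,
        2.44285958e-02, -4.75404659e-05]), 'eef_pos': array([ 122.02519894, -536.02077406,  204.88599779]), 'eef_rot': array([-3.14042658e+00, -6.11272048e-05,  2.23859350e-01]), 'wrist_force': array([-0.22944587,  0.30021295, -0.1279904 ]), 'moment': array([-0.0198184 ,  0.01548457, -0.0406825 ]), 'finger_force': 0.0, 'finger_gap': 93.92998800227345}
side {'fx': 418.65697098949306, 'fy': 418.65697098949306, 'cx': 317.7971968901928, 'cy': 197.57839996846334, 'k1': -0.062345291842379004, 'origin': array([118.69203562, 801.75039085, 664.38456183]), 'attitude': array([-2.17824742,  0.01732155, -2.71830844])}
0.9959921875 [ 558.52675354 1014.91122437 3256.95401123]
top {'fx': 386.6948401933753, 'fy': 386.6948401933753, 'cx': 322.26465798435163, 'cy': 206.5393187845105, 'k1': 0.010307235268567692, 'origin': array([370.47601797, -14.770142  , 994.7254733 ]), 'attitude': array([-2.98912154,  0.02254737, -1.57533519])}
0.995875 [ 434.41446716 1001.96713257 1940.48381104]
wrist {'fx': 343.82357276854475, 'fy': 343.82357276854475, 'cx': 319.80609472625514, 'cy': 197.81253926886694, 'k1': -0.0263482327721172, 'origin': array([ 203.11508565, -517.25053379,  383.65021461]), 'attitude': array([ 2.85425588e+00,  3.75231201e-04, -1.34726242e+00])}
0.99607421875 [  70.4887236   359.73544312 1129.10406006]
```

View pics/top0.png

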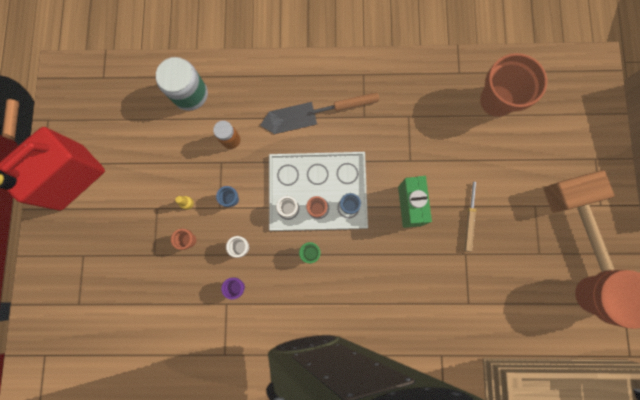

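View pics/side0.png

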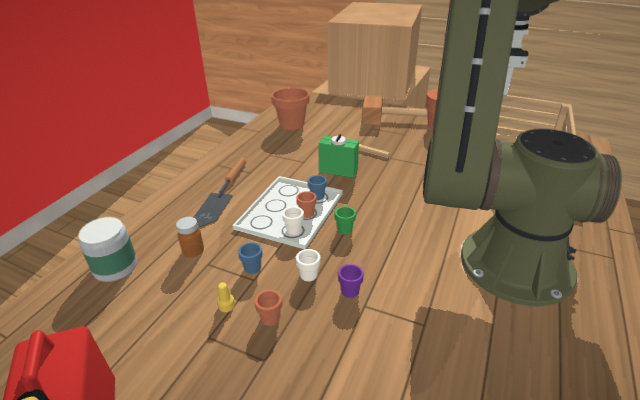

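The top view shows the tray at about (318,190). Its near row holds white (288,207), terracotta (317,207) and blue (349,205), and the empty rings are at (288,174), (318,174) and (347,173).
- **Loose pots:** blue (228,197), terracotta (183,239) and white (238,247).
- **Look-alikes, not meant:** green (310,253) and purple (233,288).
- **Bystanders:** jar (227,134) and nozzle (185,202).
- **Timer and dibber:** timer (416,200), dibber (471,215) with its point upwards, which is +x.

The side view agrees. Next I'll measure and make one confirming crop.

```bash
cat > meas.py <<'E'
from h import *
from scipy.optimize import least_squares
def circ(P):
    f=lambda q:np.hypot(P[:,0]-q[0],P[:,1]-q[1])-q[2]
    s=least_squares(f,[*P[:,:2].mean(0),26],loss='soft_l1',f_scale=1.);return s.x
T=np.load('top0.npz');S=np.load('side0.npz')
ct,cs=get_calibration('top'),get_calibration('side')
Pt,Ps=cloud(ct,T['d']),cloud(cs,S['d'])
A=np.concatenate([Pt.reshape(-1,3),Ps.reshape(-1,3)])
src=np.r_[np.zeros(Pt[...,0].size),np.ones(Ps[...,0].size)]
pots=dict(blue1=(228,197),clay1=(183,239),white1=(238,247),white0=(288,207),clay0=(317,207),blue0=(349,205),green=(310,253),purple=(233,288),jar=(227,130),nozzle=(185,202))
for n,p in pots.items():
    q=plane(ct,[p],50)[0]
    for s in(0,1):
        m=(src==s)&(np.hypot(A[:,0]-q[0],A[:,1]-q[1])<40)
        B=A[m]; top=np.percentile(B[:,2],99.5)
        R=B[B[:,2]>top-5]
        print(n,'st'[s],'top %.1f'%top,len(R),np.round(circ(R),1),'bb',np.round(R[:,:2].min(0)),np.round(R[:,:2].max(0)))
E
python3 meas.py
python3 - <<'E'
from h import *
T=np.load('top0.npz')['p'];S=np.load('side0.npz')['p']
a=cv2.resize(T[120:310,150:510],None,fx=2.2,fy=2.2,interpolation=2)
save('crop.png',a[:600,:800])
E
```

```text
blue1 s top 57.5 111 [544.7 243.8  23.2] bb [521. 220.] [569. 268.]
blue1 t top 57.9 130 [542.7 246.9  22.7] bb [519. 221.] [567. 272.]
clay1 s top 57.6 114 [438.7 350.5  23.1] bb [415. 325.] [462. 375.]
clay1 t top 57.3 190 [436.2 354.1  22.5] bb [412. 328.] [462. 378.]
white1 s top 57.5 118 [419.3 214.4  23.2] bb [395. 189.] [444. 239.]
white1 t top 57.8 151 [418.  217.7  23.2] bb [392. 191.] [443. 242.]
white0 s top 61.9 124 [517.   93.1  23. ] bb [492.  68.] [542. 117.]
white0 t top 62.7 113 [515.9  96.6  23.2] bb [491.  70.] [541. 122.]
clay0 s top 63.2 108 [516.2  20.1  23. ] bb [491.  -4.] [541.  43.]
clay0 t top 62.7 105 [515.1  23.3  23. ] bb [490.  -3.] [543.  49.]
blue0 s top 62.2 119 [523.4 -62.6  23. ] bb [498. -87.] [548. -38.]
blue0 t top 63.1 85 [522.7 -59.9  23.1] bb [498. -86.] [548. -33.]
green s top 57.2 129 [403.5  37.   23. ] bb [378.  12.] [428.  63.]
green t top 57.7 113 [402.3  40.   23.3] bb [377.  13.] [428.  66.]
purple s top 57.8 125 [319.5 222.3  23.1] bb [294. 197.] [345. 247.]
purple t top 57.2 179 [317.8 225.7  23.2] bb [292. 198.] [343. 251.]
jar s top 88.2 215 [704.9 250.1  16.4] bb [683. 229.] [727. 272.]
jar t top 88.1 211 [703.7 253.7  16.8] bb [681. 229.] [729. 277.]
nozzle s top 63.5 37 [535.1 358.7   6. ] bb [528. 352.] [544. 367.]
nozzle t top 63.6 47 [532.4 364.    5.8] bb [525. 356.] [542. 371.]
```

View pics/crop.png

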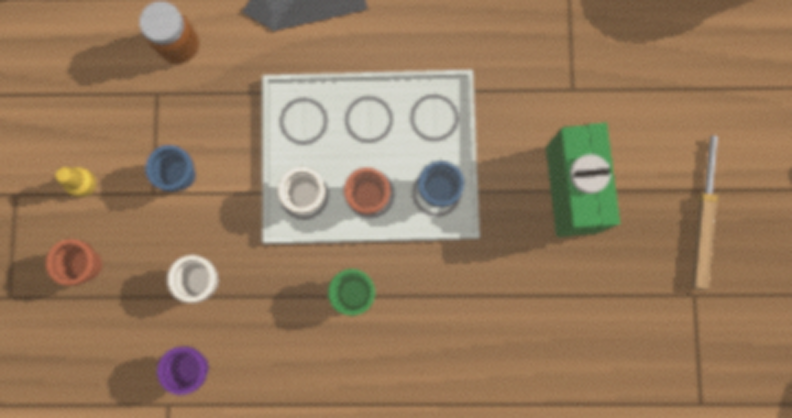

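The crop confirms it. The loose blue, terracotta and white pots are the ones at top-view (228,197), (183,239) and (238,247), and green and purple are left alone. Next come the rings, timer and dibber.

```bash
cat > m2.py <<'E'
from h import *
def rings(c,p,d,P,z=5.):
    hsv=cv2.cvtColor(p,cv2.COLOR_RGB2HSV)
    tr=(hsv[...,1]<60)&(P[...,0]>440)&(P[...,0]<670)&(P[...,1]>-120)&(P[...,1]<165)&(P[...,2]<18)
    tr=cv2.morphologyEx(tr.astype(np.uint8),cv2.MORPH_CLOSE,np.ones((5,5)))
    g=p.astype(float).mean(2).astype(np.uint8)
    bh=cv2.morphologyEx(g,cv2.MORPH_BLACKHAT,np.ones((7,7)))
    m=((bh>12)&(tr>0)).astype(np.uint8)
    return m
if __name__=='__main__':
  from meas import circ
  for n in('top','side'):
    D=np.load(n+'0.npz');p,d=D['p'],D['d'];c=get_calibration(n);P=cloud(c,d)
    m=rings(c,p,d,P)
    v,u=np.nonzero(m);Q=plane(c,np.c_[u,v],5.)
    cs=[]
    for y0 in(98,20,-58):
        q=np.array([603.,y0])
        for k in range(6):
            r=np.hypot(Q[:,0]-q[0],Q[:,1]-q[1]);B=Q[(r>22)&(r<34)]
            if len(B)<8:break
            q=circ(B)[:2]
        cs.append(q);print(n,'ring',np.round(circ(B),1),len(B))
    print('yaw',np.arctan2(-(cs[0]-cs[2])[0],(cs[0]-cs[2])[1]),np.linalg.norm(cs[0]-cs[2])/2)
    i=np.isfinite(P[...,0])
    # tray floor height
    f=i&(np.abs(P[...,0]-560)<12)&(np.abs(P[...,1]-20)<80);print('floor z',np.median(P[f][:,2]))
    hsv=cv2.cvtColor(p,cv2.COLOR_RGB2HSV)
    g=i&(hsv[...,0]>45)&(hsv[...,0]<80)&(hsv[...,1]>120)&(P[...,1]<-150)&(P[...,1]>-350)&(P[...,2]>93)&(P[...,2]<106)
    B=P[g];print('timer top',len(B),np.median(B[:,2]),cv2.minAreaRect(B[:,:2].astype(np.float32)))
    g=i&(P[...,0]>380)&(P[...,0]<640)&(P[...,1]<-330)&(P[...,1]>-430)&(P[...,2]>6)&(P[...,2]<40)
    B=P[g];print('dib',len(B),B[:,:2].min(0) if len(B) else 0,B[:,:2].max(0) if len(B) else 0)
    if len(B)>10:
        print(cv2.minAreaRect(B[:,:2].astype(np.float32)),np.percentile(B[:,2],[50,95]))
E
python3 m2.py | grep -v "^[a-z]*[01] [st] \|^green\|^purple\|^jar\|^nozz"
```

```text
top ring [608.3  97.8  26.8] 211
top ring [609.5  20.2  27. ] 210
top ring [610.9 -58.8  27.1] 208
yaw 0.01670838452768389 78.31906026754064
floor z 4.8092295506822325
timer top 28 99.63154742301026 ((523.9828491210938, -221.00772094726562), (98.34884643554688, 33.23542404174805), 5.359259128570557)
dib 409 [ 406.17106819 -387.05521278] [ 582.96310684 -349.70947365]
((494.99359130859375, -370.3726501464844), (17.933094024658203, 178.01516723632812), 81.85760498046875) [14.67410373 18.41190812]
side ring [608.5  96.6  26.8] 124
side ring [610.   18.1  26.7] 105
side ring [611.8 -60.5  27.2] 93
yaw 0.02139263008732142 78.56124824143744
floor z 6.383177403795457
timer top 257 100.93187814688315 ((521.123779296875, -213.11871337890625), (106.96841430664062, 49.655174255371094), 3.5448713302612305)
dib 171 [ 384.63550523 -420.31245812] [ 512.32750235 -348.04383515]
((449.47747802734375, -383.37835693359375), (65.6358413696289, 123.64584350585938), 84.15858459472656) [15.78642176 19.42167774]
```

jog_arm(plan=[0.02,0.035,0,0,0,4,0.04,0.075,0,0,0,10,0.421,0.782,0,0,0,78.3,0.421,0.782,0,0,0,78.3,0.421,0.782,0,0,0,78.3,0.421,0.782,0,0,0,78.3,0.421,0.782,0,0,0,78.3,0.421,0.782,0,0,0,78.3,0.421,0.782,0,0,0,78.3,0.421,0.782,0,0,0,78.3,0.421,0.782,0,0,0,78.3,0.421,0.782,0,0,0,78.3,0.421,0.782,0,0,0,78.3,0.421,0.782,0,0,0,78.3,0.421,0.782,0,0,0,78.3,0.421,0.782,0,0,0,78.3,0.421,0.782,0,0,0,78.3,0.421,0.782,0,0,0,78.3,0.421,0.782,0,0,0,78.3,0.421,0.782,0,0,0,78.3], claw=0.08)

```text
clock: 2.15
eef_pos: [542.8, 246.3, 204.4]
eef_rot: [-3.14, 0.001, 1.592]
wrist_force: [0.6, -1.1, -0.9]
finger_gap: 80.4
finger_force: 0.0
```

```bash
cat > w.py <<'E'
from h import *
from meas import circ
import sys
def look(tag):
    st=manip.read_state();c=get_calibration('wrist');p,d=camera('wrist');save(tag+'.png',p)
    np.savez(tag+'.npz',p=p,d=d);return st,c,p,d,cloud(c,d)
def pot(P,x,y,rad=42):
    B=P.reshape(-1,3);B=B[np.hypot(B[:,0]-x,B[:,1]-y)<rad]
    top=np.percentile(B[:,2],99.5);R=B[B[:,2]>top-5];return circ(R),top,len(R),R[:,:2].min(0),R[:,:2].max(0)
E
cat > run.py <<'E'
from w import *
st,c,p,d,P=look('w1')
print(st['eef_pos'])
for n,x,y in(('blue1',544,246),('clay1',437,352),('white1',419,216),('nozzle',534,361),('white0',516,95)):
    try: print(n,pot(P,x,y))
    except Exception as e: print(n,e)
E
python3 run.py | grep -v " [st] top"
```

```text
[542.81807579 246.34760363 204.37220609]
blue1 (array([ 555.62455721, -341.33843057,  614.96690586]), np.float64(319.9402919660774), 9047, array([508.47464321, 258.2093399 ]), array([583.99491105, 277.06351636]))
clay1 (array([439.63701045, 352.1782592 ,  23.08711718]), np.float64(55.78705019062274), 1057, array([412.66736154, 327.00923557]), array([465.07736148, 377.70915286]))
white1 (array([420.53753662, 216.84649658,  23.16526522]), np.float64(55.54281097020543), 821, array([393.80484135, 191.37274639]), array([446.13992719, 241.85387713]))
nozzle (array([535.71033819, 361.71725254,   6.20716127]), np.float64(62.21037928082085), 344, array([527.33543449, 352.92140398]), array([544.19462245, 371.15542541]))
white0 (array([517.35374711,  96.12278463,  22.98585708]), np.float64(60.59017800795715), 608, array([492.143353  ,  73.00079334]), array([542.92143759, 120.95079051]))
```

View pics/w1.png

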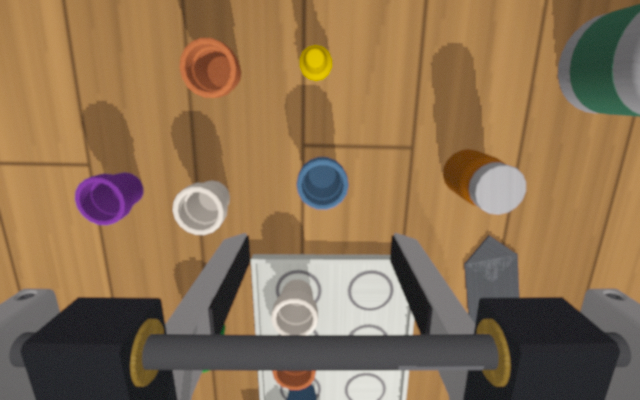

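The wrist view shows the loose blue pot at (322,183), clay at (210,68), white at (202,208) and the nozzle at (316,62). The far rings are at (370,290) and below. I'll refit blue with the gripper filtered out, plus the rings.

```bash
cat >> w.py <<'E'
def ringfit(c,p,P,centres,z=5.):
    g=p.mean(2).astype(np.uint8)
    bh=cv2.morphologyEx(g,cv2.MORPH_BLACKHAT,np.ones((11,11)))
    v,u=np.nonzero((bh>12)&(np.abs(P[...,2]-z)<6));Q=plane(c,np.c_[u,v],z)
    out=[]
    for q in centres:
        for k in range(6):
            r=np.hypot(Q[:,0]-q[0],Q[:,1]-q[1]);B=Q[(r>24)&(r<32)]
            if len(B)<15:break
            f=circ(B);q=f[:2]
        a=np.arctan2(B[:,1]-q[1],B[:,0]-q[0])
        out.append((np.round(f,1),len(B),len(set((a*6).astype(int)))))
    return out
E
sed -i 's/^T=np.load/if 1:\n  pass\nT=np.load/' meas.py
cat > run.py <<'E'
from w import *
D=np.load('w1.npz');c=get_calibration('wrist');p,P=D['p'],cloud(c,D['d'])
P[P[...,2]>95]=np.nan
print(pot(P[np.isfinite(P[...,0])],544,246))
print('RR',ringfit(c,p,P,[(608.4,97.2),(609.8,19.2),(611.3,-59.7)]))
E
python3 run.py | grep -v " [st] top"
```

```text
(array([544.67420622, 245.63822615,  22.9766935 ]), np.float64(56.22700033299386), 817, array([519.23140189, 220.09772617]), array([569.76687338, 270.57866625]))
RR [(array([608.7,  97.1,  27.1]), 561, 37), (array([609.8,  19.7,  27.1]), 173, 15), (array([611.4, -59.3,  27.1]), 314, 29)]
```

jog_arm(plan=[0.0015,-0.0005,-0.04,0,0,0,0.0015,-0.0005,-0.08,0,0,0,0.0015,-0.0005,-0.12,0,0,0,0.0015,-0.0005,-0.15,0,0,0,0.0015,-0.0005,-0.17,0,0,0,0.0015,-0.0005,-0.176,0,0,0,0.0015,-0.0005,-0.176,0,0,0], claw=0.08)

```text
clock: 2.9
eef_pos: [544.4, 244.3, 29.8]
eef_rot: [-3.141, 0.0, 1.589]
wrist_force: [-0.8, -0.5, 0.7]
finger_gap: 80.0
finger_force: 0.0
```

jog_arm(plan=[0,0,0,0,0,0,0,0,0,0,0,0,0,0,0,0,0,0,0,0,0,0,0,0,0,0,0,0,0,0,0,0,0,0,0,0,0,0,0,0,0,0,0,0,0,0,0,0], claw=0.045, force=12)

```text
clock: 3.7
eef_pos: [544.8, 245.3, 29.9]
eef_rot: [3.141, -0.0, 1.59]
wrist_force: [-0.3, -1.1, 5.3]
finger_gap: 50.3
finger_force: 12.0
```

jog_arm(plan=[0,0,0.01,0,0,0,0,0,0.03,0,0,0,0,0,0.055,0,0,0,0,0,0.07,0,0,0,0.01,-0.015,0.075,0,0,0,0.02,-0.045,0.075,0,0,0,0.03,-0.075,0.075,0,0,0,0.04,-0.105,0.075,0,0,0,0.05,-0.135,0.075,0,0,0,0.06,-0.165,0.075,0,0,0,0.0665,-0.195,0.075,0,0,0,0.0665,-0.225,0.075,0,0,0,0.0665,-0.255,0.075,0,0,0,0.0665,-0.28,0.075,0,0,0,0.0665,-0.298,0.075,0,0,0,0.0665,-0.305,0.075,0,0,0,0.0665,-0.305,0.075,0,0,0,0.0665,-0.305,0.075,0,0,0])

```text
clock: 5.5
eef_pos: [611.1, -59.1, 104.3]
eef_rot: [-3.141, -0.0, 1.591]
wrist_force: [0.1, -0.4, -1.3]
finger_gap: 51.0
finger_force: 12.0
```

```bash
cat > run.py <<'E'
from w import *
st,c,p,d,P=look('w2');print(st['eef_pos'],st['finger_gap'])
x,y,z=st['eef_pos']
Q=P[np.isfinite(P[...,0])];Q=Q[(Q[:,2]<z+33)]
hp=np.hypot(Q[:,0]-x,Q[:,1]-y);B=Q[(hp<40)&(Q[:,2]>z+15)]
print(len(B),B[:,2].max() if len(B) else 0, B[:,:2].min(0) if len(B) else 0,B[:,:2].max(0) if len(B) else 0)
E
python3 run.py | grep -v " [st] top"
```

```text
[611.0686293  -59.09046687 104.31835031] 51.03660679290541
5028 137.29880091308755 [573.70461386 -84.34756137] [648.29315822 -32.45817022]
```

View pics/w2.png

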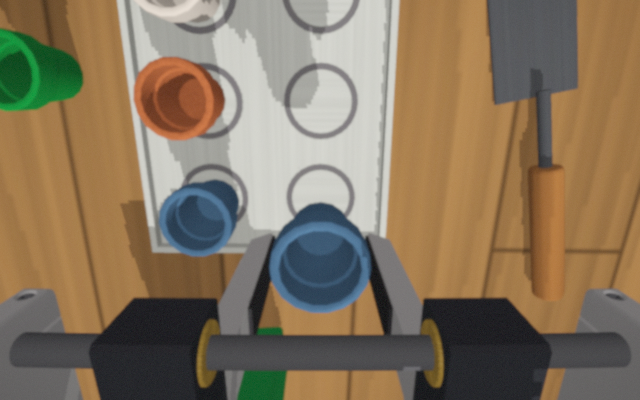

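The wrist view shows the blue pot held upright at (320,258), just above its ring at (320,195), with neighbours clear. I'll lower it now.

jog_arm(plan=[0,-0.001,-0.02,0,0,0,0,-0.001,-0.04,0,0,0,0,-0.001,-0.055,0,0,0,0,-0.001,-0.063,0,0,0,0,-0.001,-0.066,0,0,0,0,-0.001,-0.068,0,0,0,0,-0.001,-0.0695,0,0,0,0,-0.001,-0.0695,0,0,0,0,-0.001,-0.0695,0,0,0])

```text
clock: 6.45
eef_pos: [611.3, -60.8, 35.4]
eef_rot: [3.141, 0.0, 1.59]
wrist_force: [0.5, -0.4, -0.2]
finger_gap: 50.4
finger_force: 12.0
```

jog_arm(plan=[0,0,0,0,0,0,0,0,0,0,0,0,0,0,0,0,0,0,0,0,0,0,0,0], claw=0.072)

```text
clock: 6.85
eef_pos: [611.1, -60.8, 35.0]
eef_rot: [3.142, 0.0, 1.59]
wrist_force: [-0.9, -0.2, 0.7]
finger_gap: 71.8
finger_force: 0.0
```

jog_arm(plan=[0,0,0.02,0,0,0,0,0,0.05,0,0,0,0,0,0.09,0,0,0,0,0,0.12,0,0,0,-0.04,0.04,0.12,0,0,0,-0.065,0.083,0.12,0,0,0,-0.09,0.126,0.12,0,0,0,-0.115,0.169,0.12,0,0,0,-0.14,0.212,0.12,0,0,0,-0.165,0.25,0.12,0,0,0,-0.165,0.3,0.12,0,0,0,-0.165,0.34,0.12,0,0,0,-0.17,0.38,0.12,0,0,0,-0.172,0.4,0.12,0,0,0,-0.172,0.412,0.12,0,0,0,-0.172,0.412,0.12,0,0,0,-0.172,0.412,0.12,0,0,0], claw=0.08)

```text
clock: 8.55
eef_pos: [439.3, 350.4, 154.9]
eef_rot: [-3.141, 0.0, 1.59]
wrist_force: [-0.1, -0.8, 0.5]
finger_gap: 79.8
finger_force: 0.0
```

```bash
cat > run.py <<'E'
from w import *
st,c,p,d,P=look('w3');print(st['eef_pos'])
Q=P[np.isfinite(P[...,0])];Q=Q[Q[:,2]<75]
print(pot(Q,439,352));print(pot(Q,420,216))
c=get_calibration('top');p,d=camera('top');P=cloud(c,d);Q=P[np.isfinite(P[...,0])];Q=Q[Q[:,2]<75]
print('placed',pot(Q,611,-60))
E
python3 run.py | grep -v " [st] top"
```

```text
[439.26567725 350.41540292 154.87770289]
(array([438.43205852, 353.50258025,  22.96599925]), np.float64(55.67053241439506), 1098, array([413.3308094 , 327.67774617]), array([464.29632232, 378.58260451]))
(array([419.39657852, 217.86068972,  22.65886487]), np.float64(55.43166826055742), 478, array([393.82866411, 212.62014042]), array([444.21416963, 242.29950426]))
placed (array([610.3469788 , -61.44602733,  23.09361027]), np.float64(62.89800606705953), 105, array([584.80213174, -85.99159601]), array([636.52253447, -36.26735029]))
```

jog_arm(plan=[-0.0005,0.0025,-0.04,0,0,0,-0.0005,0.0025,-0.08,0,0,0,-0.0005,0.0025,-0.11,0,0,0,-0.0005,0.0025,-0.122,0,0,0,-0.0005,0.0025,-0.125,0,0,0,-0.0005,0.0025,-0.125,0,0,0])

```text
clock: 9.25
eef_pos: [439.2, 353.7, 31.0]
eef_rot: [3.141, -0.001, 1.59]
wrist_force: [-0.5, 0.3, -0.5]
finger_gap: 80.0
finger_force: 0.0
```

jog_arm(plan=[0,0,0,0,0,0,0,0,0,0,0,0,0,0,0,0,0,0,0,0,0,0,0,0,0,0,0,0,0,0,0,0,0,0,0,0,0,0,0,0,0,0,0,0,0,0,0,0], claw=0.045, force=12)

```text
clock: 10.05
eef_pos: [438.7, 353.9, 30.3]
eef_rot: [3.141, -0.0, 1.59]
wrist_force: [-1.5, -0.6, 5.7]
finger_gap: 50.7
finger_force: 12.0
```

jog_arm(plan=[0,0,0.01,0,0,0,0,0,0.03,0,0,0,0,0,0.055,0,0,0,0,0,0.073,0,0,0,0.005,-0.015,0.08,0,0,0,0.02,-0.045,0.08,0,0,0,0.04,-0.075,0.08,0,0,0,0.06,-0.105,0.08,0,0,0,0.08,-0.135,0.08,0,0,0,0.1,-0.165,0.08,0,0,0,0.12,-0.195,0.08,0,0,0,0.14,-0.225,0.08,0,0,0,0.155,-0.255,0.08,0,0,0,0.165,-0.285,0.08,0,0,0,0.17,-0.31,0.08,0,0,0,0.1713,-0.326,0.08,0,0,0,0.1713,-0.3337,0.08,0,0,0,0.1713,-0.3337,0.08,0,0,0,0.1713,-0.3337,0.08,0,0,0])

```text
clock: 11.95
eef_pos: [609.6, 20.7, 109.9]
eef_rot: [-3.141, -0.0, 1.591]
wrist_force: [0.6, 0.2, -1.0]
finger_gap: 50.8
finger_force: 12.0
```

```bash
cat > run.py <<'E'
from w import *
st,c,p,d,P=look('w4');print(st['eef_pos'],st['finger_gap'])
x,y,z=st['eef_pos']
Q=P[np.isfinite(P[...,0])];Q=Q[(Q[:,2]<z+33)]
hp=np.hypot(Q[:,0]-x,Q[:,1]-y);B=Q[(hp<40)&(Q[:,2]>z+15)]
print(len(B),B[:,2].max(), B[:,:2].min(0) ,B[:,:2].max(0) )
E
python3 run.py | grep -v " [st] top"
```

```text
[609.6148835   20.73219973 109.94917713] 50.75336727333126
4979 142.92099065768727 [572.12306867  -6.31088384] [646.69090544  45.72807791]
```

jog_arm(plan=[0,0,-0.02,0,0,0,0,0,-0.045,0,0,0,0,0,-0.061,0,0,0,0,0,-0.069,0,0,0,0,0,-0.072,0,0,0,0,0,-0.074,0,0,0,0,0,-0.0752,0,0,0,0,0,-0.0752,0,0,0,0,0,-0.0752,0,0,0])

```text
clock: 12.9
eef_pos: [610.2, 20.0, 35.4]
eef_rot: [3.141, 0.0, 1.59]
wrist_force: [-0.3, -0.6, 1.2]
finger_gap: 50.4
finger_force: 12.0
```

jog_arm(plan=[0,0,0,0,0,0,0,0,0,0,0,0,0,0,0,0,0,0,0,0,0,0,0,0], claw=0.072)

```text
clock: 13.3
eef_pos: [609.8, 20.0, 34.7]
eef_rot: [-3.142, 0.0, 1.59]
wrist_force: [-0.2, -0.1, 0.1]
finger_gap: 71.5
finger_force: 0.0
```

jog_arm(plan=[0,0,0.02,0,0,0,0,0,0.05,0,0,0,0,0,0.09,0,0,0,0,0,0.12,0,0,0,-0.03,0.03,0.12,0,0,0,-0.06,0.06,0.12,0,0,0,-0.09,0.09,0.12,0,0,0,-0.12,0.12,0.12,0,0,0,-0.15,0.15,0.12,0,0,0,-0.18,0.18,0.12,0,0,0,-0.19,0.197,0.12,0,0,0,-0.19,0.197,0.12,0,0,0,-0.19,0.197,0.12,0,0,0], claw=0.08)

```text
clock: 14.6
eef_pos: [420.1, 216.9, 154.9]
eef_rot: [3.141, 0.0, 1.591]
wrist_force: [-0.3, -0.4, 0.5]
finger_gap: 79.8
finger_force: 0.0
```

```bash
cat > run.py <<'E'
from w import *
st,c,p,d,P=look('w5');print(st['eef_pos'])
Q=P[np.isfinite(P[...,0])];Q=Q[Q[:,2]<75]
print(pot(Q,420,217))
c=get_calibration('top');p,d=camera('top');P=cloud(c,d);Q=P[np.isfinite(P[...,0])];Q=Q[Q[:,2]<75]
print('placed',pot(Q,611,-60)[0],pot(Q,610,19)[0])
E
python3 run.py | grep -v " [st] top"
```

```text
[420.10488378 216.90901858 154.86970674]
(array([419.17511905, 216.77996258,  22.97125712]), np.float64(55.57027405958687), 1105, array([393.25558477, 190.66830258]), array([444.70858058, 241.78768879]))
placed [610.53947566 -61.57852746  23.25452432] [609.46246177  17.33907105  23.2040817 ]
```

jog_arm(plan=[0,0,-0.04,0,0,0,0,0,-0.08,0,0,0,0,0,-0.11,0,0,0,0,0,-0.122,0,0,0,0,0,-0.1248,0,0,0,0,0,-0.1248,0,0,0])

```text
clock: 15.3
eef_pos: [420.6, 216.9, 30.7]
eef_rot: [3.141, -0.0, 1.59]
wrist_force: [-0.5, 0.2, 0.4]
finger_gap: 79.9
finger_force: 0.0
```

jog_arm(plan=[0,0,0,0,0,0,0,0,0,0,0,0,0,0,0,0,0,0,0,0,0,0,0,0,0,0,0,0,0,0,0,0,0,0,0,0,0,0,0,0,0,0,0,0,0,0,0,0], claw=0.045, force=12)

```text
clock: 16.1
eef_pos: [420.0, 217.1, 30.3]
eef_rot: [3.141, -0.0, 1.591]
wrist_force: [-1.8, -0.8, 5.5]
finger_gap: 50.0
finger_force: 12.0
```

jog_arm(plan=[0,0,0.01,0,0,0,0,0,0.03,0,0,0,0,0,0.055,0,0,0,0,0,0.073,0,0,0,0.01,-0.003,0.08,0,0,0,0.03,-0.015,0.08,0,0,0,0.055,-0.03,0.08,0,0,0,0.08,-0.045,0.08,0,0,0,0.105,-0.06,0.08,0,0,0,0.13,-0.075,0.08,0,0,0,0.155,-0.09,0.08,0,0,0,0.175,-0.105,0.08,0,0,0,0.186,-0.115,0.08,0,0,0,0.1888,-0.1198,0.08,0,0,0,0.1888,-0.1198,0.08,0,0,0,0.1888,-0.1198,0.08,0,0,0])

```text
clock: 17.7
eef_pos: [608.1, 97.7, 109.9]
eef_rot: [-3.141, -0.0, 1.591]
wrist_force: [-1.0, -0.2, -0.6]
finger_gap: 50.8
finger_force: 12.0
```

```bash
sed 's/w4/w6/' > run.py <<'E'
from w import *
st,c,p,d,P=look('w6');print(st['eef_pos'],st['finger_gap'])
x,y,z=st['eef_pos']
Q=P[np.isfinite(P[...,0])];Q=Q[(Q[:,2]<z+33)]
hp=np.hypot(Q[:,0]-x,Q[:,1]-y);B=Q[(hp<40)&(Q[:,2]>z+15)]
print(len(B),B[:,2].max(), B[:,:2].min(0) ,B[:,:2].max(0) )
E
python3 run.py | grep -v " [st] top"
```

```text
[608.08587872  97.72180352 109.90016813] 50.809444872971454
4979 142.89505135951728 [570.84245977  71.4467713 ] [645.29393346 122.78813911]
```

jog_arm(plan=[0,0,-0.02,0,0,0,0,0,-0.045,0,0,0,0,0,-0.061,0,0,0,0,0,-0.069,0,0,0,0,0,-0.072,0,0,0,0,0,-0.074,0,0,0,0,0,-0.0752,0,0,0,0,0,-0.0752,0,0,0,0,0,-0.0752,0,0,0])

```text
clock: 18.65
eef_pos: [609.0, 97.3, 35.4]
eef_rot: [3.14, -0.0, 1.59]
wrist_force: [0.3, 0.2, 1.8]
finger_gap: 50.6
finger_force: 12.0
```

jog_arm(plan=[0,0,0,0,0,0,0,0,0,0,0,0,0,0,0,0,0,0,0,0,0,0,0,0], claw=0.072)

```text
clock: 19.05
eef_pos: [608.7, 97.2, 34.7]
eef_rot: [-3.142, -0.0, 1.59]
wrist_force: [-0.3, 0.0, -0.2]
finger_gap: 71.8
finger_force: 0.0
```

jog_arm(plan=[0,0,0.02,0,0,0,0,0,0.05,0,0,0,0,0,0.09,0,0,0,0,0,0.13,0,0,0,0,0,0.17,0,0,0,-0.01,-0.035,0.17,0,0,-8,-0.02,-0.07,0.17,0,0,-16,-0.03,-0.11,0.17,0,0,-24,-0.04,-0.15,0.17,0,0,-32,-0.05,-0.19,0.17,0,0,-40,-0.06,-0.23,0.17,0,0,-48,-0.07,-0.27,0.17,0,0,-56,-0.08,-0.31,0.17,0,0,-64,-0.09,-0.35,0.17,0,0,-72,-0.1,-0.39,0.17,0,0,-80,-0.12,-0.43,0.17,0,0,-88,-0.134,-0.462,0.17,0,0,-96,-0.134,-0.462,0.17,0,0,-99,-0.134,-0.462,0.17,0,0,-99,-0.134,-0.462,0.17,0,0,-99], claw=0.06)

```text
clock: 21.05
eef_pos: [474.8, -364.4, 204.7]
eef_rot: [-3.141, -0.0, -0.135]
wrist_force: [1.1, 1.2, 1.1]
finger_gap: 59.8
finger_force: 0.0
```

```bash
cat > run.py <<'E'
from w import *
st,c,p,d,P=look('w7');print(st['eef_pos'],st['eef_rot'])
i=np.isfinite(P[...,0])
g=i&(P[...,0]>380)&(P[...,0]<640)&(P[...,1]<-320)&(P[...,1]>-430)&(P[...,2]>5)&(P[...,2]<40)
B=P[g];print('dib',len(B),cv2.minAreaRect(B[:,:2].astype(np.float32)),np.percentile(B[:,2],[50,90]))
for a,b in((415,500),(525,575)):
    C=B[(B[:,0]>a)&(B[:,0]<b)];print(a,len(C),C[:,2].max(),[ (x0,np.round([C[np.abs(C[:,0]-x0)<4][:,1].min(),C[np.abs(C[:,0]-x0)<4][:,1].max()],1)) for x0 in np.linspace(a+8,b-8,4) if (np.abs(C[:,0]-x0)<4).any()])
c=get_calibration('top');p,d=camera('top');P=cloud(c,d);Q=P[np.isfinite(P[...,0])];Q=Q[Q[:,2]<75]
print('placed',[np.round(pot(Q,*q)[0],1) for q in((611,-60),(610,19),(608,97),(517,95),(516,21),(523,-61))])
E
python3 run.py | grep -v " [st] top"
```

```text
[ 474.82726268 -364.41782496  204.74463679] [-3.14144093e+00 -1.94933313e-05 -1.35278214e-01]
dib 1905 ((497.0824279785156, -370.9920959472656), (16.12862205505371, 178.2195587158203), 81.97991180419922) [14.8867387  16.20358885]
415 1074 17.364338937900868 [(np.float64(423.0), array([-367.9, -352.1])), (np.float64(446.0), array([-370.8, -355.3])), (np.float64(469.0), array([-374.9, -358.4])), (np.float64(492.0), array([-377.9, -361.7]))]
525 375 13.657942055401918 [(np.float64(533.0), array([-380.1, -372.6])), (np.float64(544.3333333333334), array([-382.6, -374.3])), (np.float64(555.6666666666666), array([-384.2, -375.8])), (np.float64(567.0), array([-385.6, -377.3]))]
placed [array([610.4, -61.7,  23.2]), array([609.4,  17.5,  23.2]), array([608.4,  94.6,  23.2]), array([517.1,  93. ,  23. ]), array([516.1,  19.9,  23. ]), array([523. , -62.8,  23.1])]
```

View pics/w7.png

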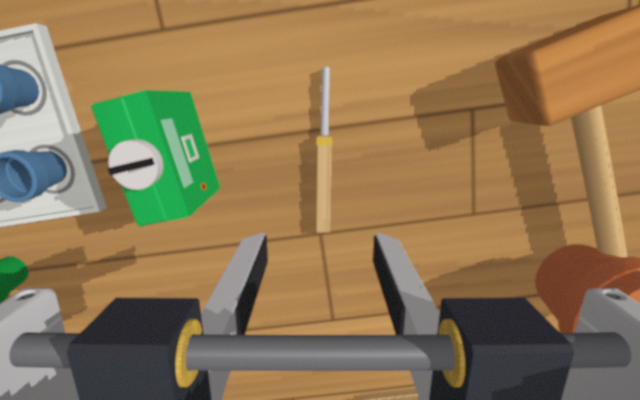

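The wrist view shows the dibber with its handle at (324,185) and steel point at (326,100). On the timer front, the white-edged recess is at about (190,149). The small red dot at (204,186) is only a mark, not the button. Now I'll measure the recess.

```bash
cat > tim.py <<'E'
from w import *
def timer(c,p,d,lo=25,hi=85):
    P=cloud(c,d);i=np.isfinite(P[...,0])
    hsv=cv2.cvtColor(p,cv2.COLOR_RGB2HSV)
    near=i&(P[...,0]>450)&(P[...,0]<590)&(P[...,1]>-275)&(P[...,1]<-170)
    f=near&(hsv[...,0]>45)&(hsv[...,0]<80)&(hsv[...,1]>120)&(P[...,2]>8)&(P[...,2]<90)&(P[...,1]<-200)
    B=P[f];m=np.median(B,0);B=B[np.abs(B[:,1]-m[1])<25]
    for k in range(4):
        o=B.mean(0);n=np.linalg.svd(B-o,full_matrices=0)[2][2];B=B[np.abs((B-o)@n)<2.5]
    n=n*np.sign(-n[1])
    print('front n',np.round(n,3),'o',np.round(o,1),len(B),'x',B[:,0].min(),B[:,0].max(),'z',B[:,2].min(),B[:,2].max())
    t=np.array([-n[1],n[0],0]);t/=np.linalg.norm(t);s=(B-o)@t
    print('front mid by extents',np.round(o+t*(np.percentile(s,.5)+np.percentile(s,99.5))/2,1),np.ptp(s))
    w=(hsv[...,1]<70)&(hsv[...,2]>130)
    n2,l,st,_=cv2.connectedComponentsWithStats((w&near&(P[...,2]<85)&(P[...,2]>15)).astype(np.uint8))
    for k in range(1,n2):
        if st[k,4]<15:continue
        v,u=np.nonzero(l==k);r=rays(c,np.c_[u,v]);O=np.array(c['origin'])
        X=O+r*(((o-O)@n)/(r@n))[:,None]
        a=(X-o)@t;print('white',st[k],'pix',u.mean(),v.mean(),'mid',np.round(o+t*(a.min()+a.max())/2,1)[:2],'w',np.ptp(a),'z',X[:,2].min(),X[:,2].max())
    r=(((hsv[...,0]<8)|(hsv[...,0]>172))&(hsv[...,1]>130)&near)
    v,u=np.nonzero(r);print('red',len(u),np.round(np.c_[u,v,P[v,u]][::max(1,len(u)//6)],1).tolist())
if __name__=='__main__':
    D=np.load('w7.npz');timer(get_calibration('wrist'),D['p'],D['d'])
E
python3 tim.py | grep -v " [st] top"
```

```text
front n [ 0.091 -0.996  0.002] o [ 530.7 -242.5   47.1] 2697 x 473.2672864450545 581.7314473526462 z 8.020114950548589 89.9830639858103
front mid by extents [ 527.4 -242.8   47.1] 108.83866448552989
white [165 120  27  65 396] pix 177.88131313131314 150.3510101010101 mid [ 527.5 -242.8] w 58.34166444007776 z 70.29031521179536 84.46342139819268
white [181 134  18  28 220] pix 189.70909090909092 147.39545454545456 mid [ 527.3 -242.8] w 25.155792948417854 z 34.09403567190628 62.884572315934065
red 4 [[203.0, 185.0, 489.2, -247.9, 51.4], [203.0, 186.0, 488.4, -248.0, 52.4], [204.0, 186.0, 487.8, -248.2, 50.4], [203.0, 187.0, 487.4, -247.8, 52.4]]
```

jog_arm(plan=[-0.0024,-0.0024,-0.04,0,0,-0.3,-0.0024,-0.0024,-0.08,0,0,-0.3,-0.0024,-0.0024,-0.12,0,0,-0.3,-0.0024,-0.0024,-0.16,0,0,-0.3,-0.0024,-0.0024,-0.185,0,0,-0.3,-0.0024,-0.0024,-0.197,0,0,-0.3,-0.0024,-0.0024,-0.2015,0,0,-0.3,-0.0024,-0.0024,-0.2015,0,0,-0.3,-0.0024,-0.0024,-0.2015,0,0,-0.3])

```text
clock: 22.05
eef_pos: [472.9, -367.6, 4.7]
eef_rot: [3.14, -0.002, -0.142]
wrist_force: [-0.3, -0.6, -0.2]
finger_gap: 60.1
finger_force: 0.0
```

jog_arm(plan=[0,0,0,0,0,0,0,0,0,0,0,0,0,0,0,0,0,0,0,0,0,0,0,0,0,0,0,0,0,0,0,0,0,0,0,0,0,0,0,0,0,0,0,0,0,0,0,0,0,0,0,0,0,0,0,0,0,0,0,0], claw=0.008, force=40)

```text
clock: 23.05
eef_pos: [472.2, -367.2, 3.2]
eef_rot: [-3.142, 0.0, -0.143]
wrist_force: [-0.1, -0.5, -0.4]
finger_gap: 15.6
finger_force: 40.0
```

jog_arm(plan=[0,0,0.01,0,0,0,0,-0.01,0.03,0,0,0,0,-0.02,0.06,0,0,0,0,-0.03,0.09,0,0,0,0,-0.03,0.1,0,0,0,0,-0.03,0.1,0,0,0,0,-0.03,0.1,0,0,0])

```text
clock: 23.75
eef_pos: [471.9, -396.3, 101.9]
eef_rot: [-3.14, 0.001, -0.142]
wrist_force: [-0.5, 0.5, -0.6]
finger_gap: 15.8
finger_force: 40.0
```

```bash
cat > run.py <<'E'
from tim import *
st,c,p,d,P=look('w8');print(st['eef_pos'],st['eef_rot'])
timer(c,p,d)
x,y,z=st['eef_pos'];yw=st['eef_rot'][2];t=np.array([np.cos(yw),np.sin(yw)]);nn=np.array([-t[1],t[0]])
Q=P[np.isfinite(P[...,0])];a=(Q[:,:2]-[x,y])@t;b=(Q[:,:2]-[x,y])@nn
B=(np.abs(b)<25)&(a>22)&(a<140)&(Q[:,2]>z-30)&(Q[:,2]<z+30)
a,b,zz=a[B],b[B],Q[B][:,2]-z
print('tip ahead',a.max(),len(a))
for lo in range(22,125,10):
    k=(a>=lo)&(a<lo+10)
    if k.sum()>3: print(lo,k.sum(),'b %.1f %.1f top %.1f'%(b[k].min(),b[k].max(),np.percentile(zz[k],90)))
E
python3 run.py | grep -v " [st] top"
```

```text
[ 471.88100006 -396.33003611  101.93260142] [-3.14048948e+00  1.44496471e-03 -1.42487678e-01]
front n [ 0.085 -0.996  0.001] o [ 531.7 -242.5   49.6] 9670 x 472.3073871064015 582.028018291641 z 8.019509702252094 89.99374792757956
front mid by extents [ 527.4 -242.8   49.6] 110.2030792289578
white [  32  135   57   96 1646] pix 61.25151883353585 180.1543134872418 mid [ 527.3 -242.8] w 59.25064115146809 z 69.78423334849634 85.09457999118996
white [ 72 153  37  41 571] pix 90.19264448336253 172.27145359019264 mid [ 527.2 -242.9] w 25.015580487825545 z 35.19618146964737 62.18587833621061
red 53 [[81.0, 167.0, 531.7, -234.8, 45.9], [84.0, 172.0, 527.8, -235.1, 45.0], [86.0, 175.0, 525.3, -234.7, 43.4], [87.0, 180.0, 522.0, -236.1, 46.1], [116.0, 223.0, 488.3, -248.2, 48.2], [114.0, 225.0, 487.7, -248.1, 50.8], [112.0, 227.0, 486.7, -246.7, 51.6]]
tip ahead 114.66490359563953 3926
22 573 b -7.3 8.7 top 12.9
32 601 b -7.5 8.7 top 13.1
42 533 b -7.6 8.8 top 12.6
52 316 b -3.1 4.5 top 8.5
62 327 b -3.1 4.5 top 8.4
72 346 b -3.0 4.4 top 8.4
82 354 b -3.4 4.3 top 8.5
92 376 b -3.4 4.3 top 8.4
102 398 b -3.4 4.2 top 8.4
112 102 b -3.3 4.2 top 8.1
```

View pics/w8.png

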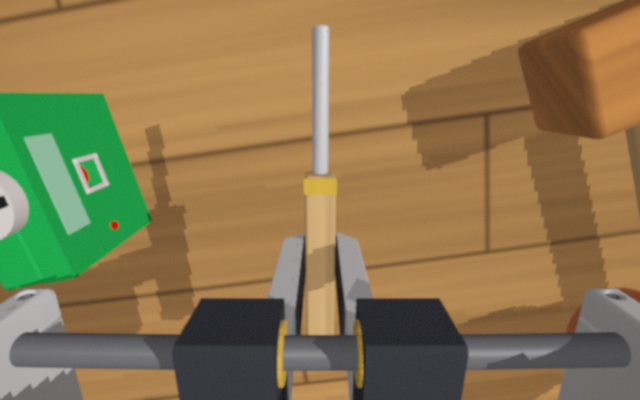

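The view shows the dibber gripped straight, its tip at (320,30). The recess is at (90,172) with the red button inside it. Both wrist views put the recess centre at about (527.3, -242.8, 49). I'll turn the point towards it at a safe distance.

jog_arm(plan=[0.01,-0.01,0,0,0,7,0.03,-0.02,0,0,0,15,0.05,-0.03,0,0,0,23,0.068,-0.033,0,0,0,31,0.068,-0.033,0,0,0,39,0.068,-0.033,0,0,0,47,0.068,-0.033,0,0,0,55,0.068,-0.033,0,0,0,63,0.068,-0.033,0,0,0,71,0.068,-0.033,0,0,0,79,0.068,-0.033,0,0,0,87,0.068,-0.033,0,0,0,95,0.068,-0.033,0,0,0,101,0.068,-0.033,0,0,0,103.2,0.068,-0.02,-0.02,0,0,103.2,0.0682,0,-0.04,0,0,103.2,0.0682,0.01,-0.0585,0,0,103.2,0.0682,0.01,-0.0585,0,0,103.2,0.0682,0.01,-0.0585,0,0,103.2])

```text
clock: 25.7
eef_pos: [540.4, -387.1, 44.4]
eef_rot: [-3.141, -0.001, 1.659]
wrist_force: [0.2, 0.2, -0.9]
finger_gap: 15.8
finger_force: 40.0
```

```bash
cat > run.py <<'E'
from tim import *
st,c,p,d,P=look('w9');print(st['eef_pos'],st['eef_rot'])
x,y,z=st['eef_pos'];yw=st['eef_rot'][2];t=np.array([np.cos(yw),np.sin(yw)]);nn=np.array([-t[1],t[0]])
tip=np.array([x,y])+115*t+.45*nn;print('tip pred',tip)
Q=P[np.isfinite(P[...,0])];a=(Q[:,:2]-[x,y])@t;b=(Q[:,:2]-[x,y])@nn
B=(np.abs(b)<15)&(a>60)&(a<125)&(Q[:,2]>z-15)&(Q[:,2]<z+20)
a,b,zz=a[B],b[B],Q[B][:,2]
if len(a): print('tip',a.max(),np.median(b),np.percentile(zz,90)-4)
c=get_calibration('top');p,d=camera('top');P=cloud(c,d);Q=P[np.isfinite(P[...,0])]
B=Q[(np.abs(Q[:,0]-533)<12)&(Q[:,1]<-250)&(Q[:,1]>-340)&(Q[:,2]>30)&(Q[:,2]<70)]
if len(B):
  print('top dib',len(B),B.max(0),[(y0,np.round(B[np.abs(B[:,1]-y0)<6].mean(0),1)) for y0 in(-320,-300,-285) if (np.abs(B[:,1]-y0)<6).any()])
save('top9.png',cv2.resize(p[150:300,360:560],None,fx=3,fy=3))
E
python3 run.py | grep -v " [st] top"
```

```text
[ 540.37910252 -387.09079987   44.36069648] [-3.14073971e+00 -7.39324577e-04  1.65886771e+00]
tip pred [ 529.81572536 -272.5760953 ]
tip 115.03267958173365 -0.4487166065158872 48.86400756038827
top dib 89 [ 539.91356666 -273.52593581   57.55252342] [(-320, array([ 534. , -319.8,   52.6])), (-300, array([ 531.6, -300.2,   52.8])), (-285, array([ 530.8, -285.5,   52.5]))]
```

jog_arm(plan=[-0.0009,0.01,0,0,0,0,-0.0018,0.02,0,0,0,0,-0.0026,0.03,0,0,0,0,-0.0031,0.035,0,0,0,0,-0.0033,0.038,0,0,0,0,-0.0035,0.04,0,0,0,0,-0.0037,0.0415,0,0,0,0,-0.0037,0.042,0,0,0,0,-0.0037,0.042,0,0,0,0])

```text
clock: 26.7
eef_pos: [536.8, -345.6, 44.8]
eef_rot: [3.141, 0.0, 1.658]
wrist_force: [0.3, -3.7, -0.4]
finger_gap: 15.6
finger_force: 40.0
```

jog_arm(plan=[-0.0001,0.001,0,0,0,0,-0.0002,0.002,0,0,0,0,-0.0003,0.003,0,0,0,0,-0.0003,0.003,0,0,0,0,-0.0003,0.003,0,0,0,0])

```text
clock: 27.2
eef_pos: [536.7, -344.1, 45.5]
eef_rot: [3.14, 0.004, 1.658]
wrist_force: [0.8, -14.3, -0.7]
finger_gap: 15.5
finger_force: 40.0
```

jog_arm(plan=[0.0004,-0.005,0,0,0,0,0.0014,-0.015,0,0,0,0,0.0026,-0.03,0,0,0,0,0.0044,-0.05,0,0,0,0,0.006,-0.07,0,0,0,0,0.0075,-0.085,0,0,0,0,0.0075,-0.085,-0.01,0,0,0,0.0075,-0.085,-0.025,0,0,0,0.0075,-0.085,-0.034,0,0,0,0.0075,-0.085,-0.038,0,0,0,0.0075,-0.085,-0.04,0,0,0,0.0075,-0.085,-0.0412,0,0,0,0.0075,-0.085,-0.0412,0,0,0,0.0075,-0.085,-0.0412,0,0,0])

```text
clock: 28.6
eef_pos: [544.1, -427.2, 4.0]
eef_rot: [3.141, 0.0, 1.659]
wrist_force: [0.5, -0.2, -0.7]
finger_gap: 15.5
finger_force: 40.0
```

jog_arm(plan=[0,0,0,0,0,0,0,0,0,0,0,0,0,0,0,0,0,0,0,0,0,0,0,0,0,0,0,0,0,0], claw=0.04)

```text
clock: 29.1
eef_pos: [544.0, -427.2, 3.5]
eef_rot: [-3.142, -0.0, 1.658]
wrist_force: [-0.2, 0.7, -0.1]
finger_gap: 39.7
finger_force: 0.0
```

jog_arm(plan=[0,0,0.02,0,0,0,0,0,0.05,0,0,0,0,0,0.09,0,0,0,0,0,0.13,0,0,0,0,-0.02,0.17,0,0,0,0,-0.04,0.2,0,0,0,0,-0.04,0.2,0,0,0,0,-0.04,0.2,0,0,0])

```text
clock: 29.9
eef_pos: [543.8, -467.3, 203.1]
eef_rot: [3.142, -0.0, 1.658]
wrist_force: [-0.5, 1.0, -1.0]
finger_gap: 40.3
finger_force: 0.0
```

```bash
cat > run.py <<'E'
from tim import *
st=manip.read_state();print(st['clock'],st['eef_pos'])
p,d=camera('top');s,_=camera('side')
c=get_calibration('top');P=cloud(c,d);Q=P[np.isfinite(P[...,0])];Q=Q[Q[:,2]<75]
print('pots',[np.round(pot(Q,*q)[0],1) for q in((611,-60),(610,19),(608,97),(517,95),(516,21),(523,-61))])
wst,cw,pw,dw,Pw=look('w10');B=Pw[np.isfinite(Pw[...,0])];B=B[(np.abs(B[:,0]-538)<30)&(B[:,1]<-280)&(B[:,1]>-500)&(B[:,2]>5)&(B[:,2]<50)]
print('dib z max',len(B),np.percentile(B[:,2],[10,50,99]))
a=cv2.resize(p[120:300,150:510],None,fx=2.2,fy=2.2);save('fin.png',np.vstack([a[:380,:790],cv2.resize(s[150:330,180:550],(790,220))]))
E
python3 run.py | grep -v " [st] top"
```

```text
29.9 [ 543.80863732 -467.26513988  203.10226125]
pots [array([610.3, -61.4,  23.1]), array([609.4,  17.5,  22.9]), array([608.3,  94.5,  23. ]), array([516.9,  93. ,  23. ]), array([516.2,  19.9,  23.1]), array([523.3, -62.7,  23.1])]
dib z max 2140 [10.16216469 14.85063314 17.17044699]
```

View pics/fin.png

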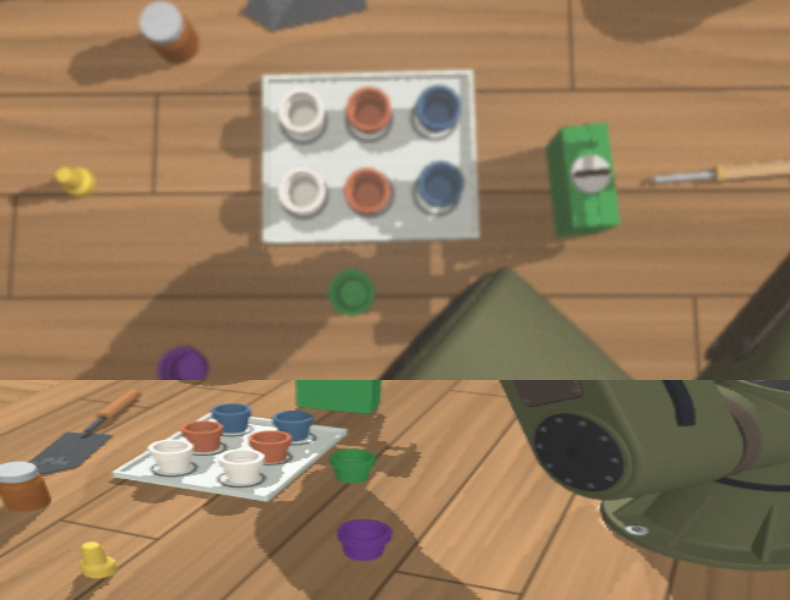

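The final picture shows white, clay and blue pairs in the far row (crop x 302, 369, 437) and near row. The dibber lies flat in front of the timer at (720,175), the jar and nozzle haven't moved, and the arm touches nothing. I'm handing it in.

```bash
python3 -c "
from cell import manip
print(manip.sign_off())"
```

```text
the job is handed in; nothing more can be done
None
```

The job is handed in at about 30 s of the 72 s, with no verdict returned: the three loose pots stand within about 2 mm of their ring centres behind their own colours, the button was pushed to its stop with the dibber (14 N measured), and the dibber lies flat on the bench.

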